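Refit the date-setting knob on a desktop date stamper and hold it in

ROBOT

A 7-joint arm with a two-finger parallel gripper is mounted at the origin on the work surface. World frame = base frame: x ahead of the robot, y to its left, z up, the work surface at z = 0. Lengths are in m, angles in rad, forces in N, time in s.
With the tool pointing down it reaches from about 0.425 to 0.925 m from the base axis. Payload 6.8 kg.
Tool frame: the origin (TCP) lies between the finger pads; the fingertips stand 17 mm ahead of it and the grasp point (between the pads) lies 2 mm behind it; z points along the fingers, y is the line along which they close (so a half turn about z gives the same grasp; the last joint's range is limited). The gripper opens to 88 mm and grips with 3 to 60 N. Pads are 20 mm wide; open, the fingers measure 115 mm over their backs; the gripper's body (75 mm by 178 mm) begins 61 mm behind the grasp point.
Start: joints at [1.016, 0.477, 0.022, 1.555, -0.011, 1.109, -0.083], TCP at [0.292, -0.609, 0.24] pointing down, gripper open.
Joint ranges: [-2.96, 2.96], [-0.34, 2.1], [-1.41, 1.46], [0.24, 2.44], [-1.37, 4.51], [0.17, 1.92], [-2.96, 2.96]. Speed limits (rad/s): [2.39, 2.39, 3.14, 3.14, 3.14, 3.14, 3.14].

INTERFACE

Orientations are given as a rotation vector (axis times angle).
In Python, from rig import * gives the robot as it stands.
- The arm moves only by the shell command python3 -m pendant 'ROWS'. ROWS is JSON, a list of rows, each a list of 5 numbers: the finger opening in cm, from 0 to 8.78, then the shift along the tool's x, y, z in cm, then the turn about the tool's z in rad. A call has 1 to 10 rows; each row is the pose to reach, as a shift and turn from the pose commanded when the call began, along the tool's axes at that moment; what a row does not reach only later rows make up. A row lasts 1/10 s, in which the tool goes at most 50 mm and 8.59 degrees, less where a joint would pass 70% of its speed; a pose out of reach is approached as far as the arm can. A call with a gripper value outside its range is refused whole. The fingers move at their own pace and stop on an object; the grip force is fixed at half the most. Time passes only in rows, so rows that repeat a pose let the fingers close. It gives the time, the measured TCP pose, the force, the opening and the grip force at its end, in the units of the state.
- observe(): the state, without advancing time (a new reading comes with each control period).
- snapshot(name): name is "scene" or "top" or "wrist"; returns a dict with "color" (384x512x3 uint8, red, green, blue), "fx", "fy", "cx", "cy" (pixels), "k1" (the pictures are not rectified: a ray, as slopes to the right and down, at radius r is drawn at 1 + k1 r^2 times it, then the intrinsics apply), "extrinsics" (4x4, takes a point from camera to world coordinates); the wrist camera has in their place "T_tool_cam" (4x4, takes a point from camera to tool coordinates, whose origin is the TCP and whose axes are the flange's). Camera axes: x right, y down, z forward; pixel columns grow to the right and rows downward; lengths in m; the calibration is good to about 2 mm. A picture is of the moment at which its call begins: read the wrist's pose just before it. There is no depth.
- sign_off(): hands the job in; it is judged then, once.
The state is a dict: "time": time; "q": joint angles; "dq": joint speeds; "effort": joint torques, N m; "ee_pos": TCP position; "tcp_rot": TCP orientation; "wrist_force": force on the tool from outside, world axes, zero at the start; "ft_torque": the same for the moment, N m; "grip_width": opening from 0.0 (shut) to 1.0 (fully open); "grip_force": force on a finger pad.
Only numpy, scipy, OpenCV 4.12 (cv2) and the standard library are available. Lean on these libraries where they do the work, as an engineer would, in place of code of your own. Each camera call takes 0.05 s, during which the arm holds its last target. There are 200 camera calls.

TASK

The date-setting knob is off the desktop date stamper: find the pointer knob (the black one with a bar grip and a pointed nose) among the loose parts in the cardboard tray, turn it so that the flat in its bore matches the flat of the D-shaft on top of the stamper, and push it fully home onto the shaft. Then press the knob down so that the sprung spindle is all the way in, and finish while still holding it pressed down, with the fingers on the knob. Leave the ink pad, the wooden-handled hand stamp and the ink bottle on the table where they are.

Things in the scene. Friction and masses are not known exactly. Their poses are not given: they have to be found in the camera images.
- knob: Pointer knob, black plastic, loose, upright in the tray, 35 to 70 g. Origin: centre of its underside, on the bore's axis; z up, x towards its nose. Round barrel 34 mm wide, 0 to 24 mm up. Blind D-shaped bore from below: 16 mm wide, 20 mm deep, its flat on the nose side (+x), 4 mm from the axis. On the barrel stands the bar grip (see knob_nose).
- knob_nose (a point): Point on the knob below its nose tip: 25 mm from the axis along the knob's x, at underside height; axes as the knob's. The bar grip, 24 to 46 mm above the underside, is 14 mm wide (y) with flat sides from x = -18 to +18 mm; its +x end is a pointed nose (tip at 25 mm) with a thin white line on top, its other end is blunt.
- shaft_seat (a point): Centre of the top face of the spindle's flange (steel disc 40 mm wide, 4 mm thick), on the D-shaft's axis, 94 mm above the table when up; moves down with the spindle. z up, x towards the shaft's flat. The knob is home when its underside lies on the flange, its x the same way as this x (nose over the flat). Play 1 mm all round. The spindle cannot turn.
- shaft_tip (a point): Centre of the D-shaft's top end, 19 mm above shaft_seat, same axes. The brass shaft is 14 mm in diameter with one flat, 3 mm from the axis on the +x side; its top 6 mm taper inwards by 2.5 mm.
- shaft_index (a point): Point 25 mm from the shaft's axis on its flat side (+x of shaft_seat), level with the flange's top face, on a steel index tab 6 mm wide that stands out of the flange's rim to 28 mm from the axis. Axes as shaft_seat.
- spindle (a joint): How far the spindle (flange and D-shaft) is pressed down, in m: 0 = up, 0.008 = all the way in. A spring pushes it back: it begins to move at about 4 N and takes about 8 N at the end of its travel, where it meets a hard stop.
- stamper: Desktop date stamper, fixed: grey plastic head on a dark steel base. Origin: under the centre of the head, at table height; its front is -x. Head 150 mm (x) by 160 mm (y), flat top 80 mm above the table; the base plate reaches 115 mm to the front. The spindle stands at the centre of the top, its flat within about 1 rad of the stamper's x.
- tray: Open cardboard tray, fixed, 215 (x) by 300 mm (y), walls 4 mm thick, 40 mm high, floor 4 mm above the table. Origin: centre of its underside. Loose parts under 50 mm tall stand in it in any order, 92 mm apart: pointer knob, plain round black knob, block stamp, brass ring, wooden handle, ink box; between them two small steel parts 12 mm high.
- ink_pad: Closed metal ink pad, 72 by 112 mm, 20 mm high, loose on the table beyond the work. Origin: centre of its underside. Leave it alone.
- table_stamp: Hand stamp standing on the table, steel foot 60 by 34 mm with a turned wooden handle, 94 mm high. Origin: centre of its underside. Leave it alone.
- ink_bottle: Small white ink bottle with a black cap, 36 mm in diameter, 70 mm high, standing on the table. Origin: centre of its underside. Leave it alone.
Mind the look-alikes: they are no part of the job. What is shaped like the knob but orange or red is not meant.

How it is judged:
On the way, in this order (a step that is already met when the one before it is completed fails the run):
1. the knob is lifted out of the tray by the fingers (height (world z) of knob above 0.05 m and contact force between the fingers and knob above 0.5 N), for 0.1 s.
2. the knob is fully home on the D-shaft, nose over the flat (horizontal distance between knob and shaft_seat below 0.003 m and z of knob in the frame of shaft_seat between -0.003 and 0.003 m and horizontal distance between knob_nose and shaft_index below 0.007 m and angle between knob's own z axis and vertical below 0.12 rad), for 0.1 s.
At the end, for the whole second after the job is handed in: The knob is home on the D-shaft (underside within 3 mm of the flange, axis within 3 mm, nose point within 7 mm of the index point, upright within 0.12 rad) and the fingers hold it pressed: spindle over 6 mm of its 8 mm down, over 2 N from fingers to knob (all of step 2 and value of joint spindle above 0.006 m and contact force between the fingers and knob above 2 N); the arm keeps its last pose, push and grip.
It fails at once if the ink pad is disturbed (moved more than 30 mm) (distance of ink_pad from where it was at the start of the episode above 0.03 m).
It fails at once if the hand stamp is disturbed (moved more than 30 mm) (distance of table_stamp from where it was at the start of the episode above 0.03 m).
It fails at once if the ink bottle is disturbed (moved more than 30 mm) (distance of ink_bottle from where it was at the start of the episode above 0.03 m).
It also fails if it takes over 48 s, if anything falls off the work surface, if the arm or the gripper's body presses on something with over 40 N, if the wrist force passes 120 N, or if a joint passes its speed limit or range.

## Working session

There is one attempt and no reset: what is moved stays moved. The work goes in short steps, Python scripts to look and compute and a shell command to move; the robot and the scene stay as the last step left them, time stands still between calls to the robot, and variables do not carry over. Pictures are saved under pics/ and viewed, at most 10 in all, crops included, and the job is handed in when it is done.

```bash
mkdir -p pics
cat > h.py <<'E'
from rig import *
import numpy as np, cv2
from scipy.spatial.transform import Rotation as R
def save(s,n,scale=1,crop=None):
    im=s["color"][:,:,::-1]
    if crop: x0,y0,x1,y1=crop; im=im[y0:y1,x0:x1]
    cv2.imwrite(f"pics/{n}.png",cv2.resize(im,None,fx=scale,fy=scale,interpolation=cv2.INTER_CUBIC))
def T_of(s,o=None):
    if "extrinsics" in s: return np.array(s["extrinsics"])
    T=np.eye(4);T[:3,:3]=R.from_rotvec(o["tcp_rot"]).as_matrix();T[:3,3]=o["ee_pos"]
    return T@np.array(s["T_tool_cam"])
def ray(s,px,T):
    K=np.array([[s["fx"],0,s["cx"]],[0,s["fy"],s["cy"]],[0,0,1]])
    p=(np.array(px,float)-[s["cx"],s["cy"]])/[s["fx"],s["fy"]]
    q=p.copy()
    for _ in range(30): q=p/(1+s["k1"]*(q@q))
    return T[:3,3],T[:3,:3]@np.array([q[0],q[1],1])
def onz(s,px,z,T):
    o,d=ray(s,px,T); return o+d*(z-o[2])/d[2]
def proj(s,P,T):
    c=np.linalg.inv(T)@np.append(P,1); q=c[:2]/c[2]; q=q*(1+s["k1"]*(q@q))
    return q*[s["fx"],s["fy"]]+[s["cx"],s["cy"]]
E
python3 - <<'E'
from h import *
o=observe();print(o)
a=snapshot("scene");b=snapshot("top")
ims=np.hstack([cv2.resize(a["color"],(512,384)),b["color"]])[:,:,::-1]
save(a,"scene",1.5);save(b,"top",1.5)
for s in(a,b):print(s["fx"],s["cx"],s["cy"],s["k1"],T_of(s).round(3).tolist())
np.save("top.npy",b["color"])
E
```

```text
{'time': 0.0, 'q': array([ 1.0158952 ,  0.47778328,  0.02232837,  1.5563972 , -0.01149148,
        1.10932336, -0.08310144]), 'dq': array([ 0.000149  , -0.00152273, -0.00128894,  0.00031778, -0.00090246,
        0.00076037,  0.00119008]), 'effort': array([ 5.34982773e-04, -5.82845879e+01,  1.53517563e+00, -2.72607136e+01,
       -5.42485679e-02,  1.69135141e-02,  1.86150814e-04]), 'ee_pos': array([ 0.29140945, -0.60823966,  0.23871568]), 'tcp_rot': array([-3.06184914e+00, -6.95685697e-01,  8.23589557e-04]), 'wrist_force': array([-0.12194079, -0.22813052,  0.05601459]), 'ft_torque': array([0.0084084 , 0.01631792, 0.03586671]), 'grip_force': 0.0, 'grip_width': 1.004983739667558}
457.6748704555532 257.0788295502559 194.1944241108614 0.061608624891305815 [[0.148, 0.564, -0.813, 1.599], [0.989, -0.069, 0.131, -0.181], [0.018, -0.823, -0.568, 0.84], [0.0, 0.0, 0.0, 1.0]]
429.92228052620715 258.0840992372732 188.71608311372006 0.023596399425567446 [[-0.03, -0.995, 0.098, 0.403], [-1.0, 0.029, -0.01, 0.008], [0.007, -0.098, -0.995, 1.267], [0.0, 0.0, 0.0, 1.0]]
```

View pics/top.png

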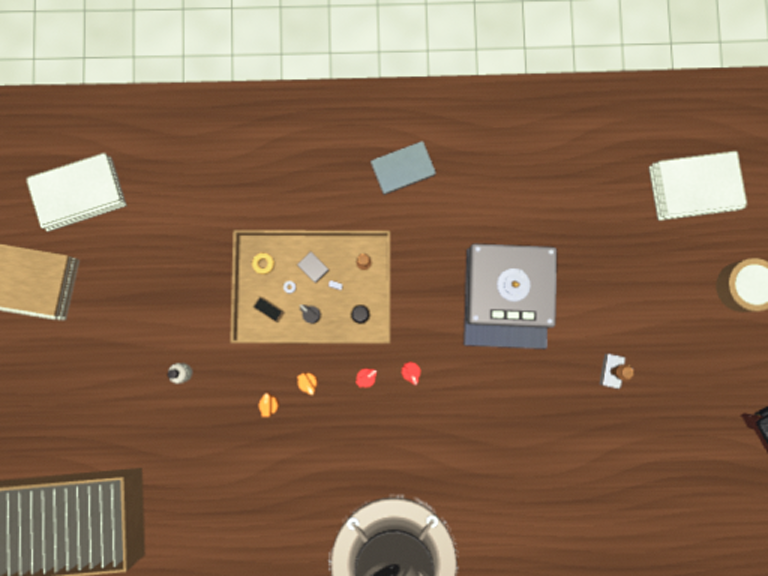

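View pics/scene.png

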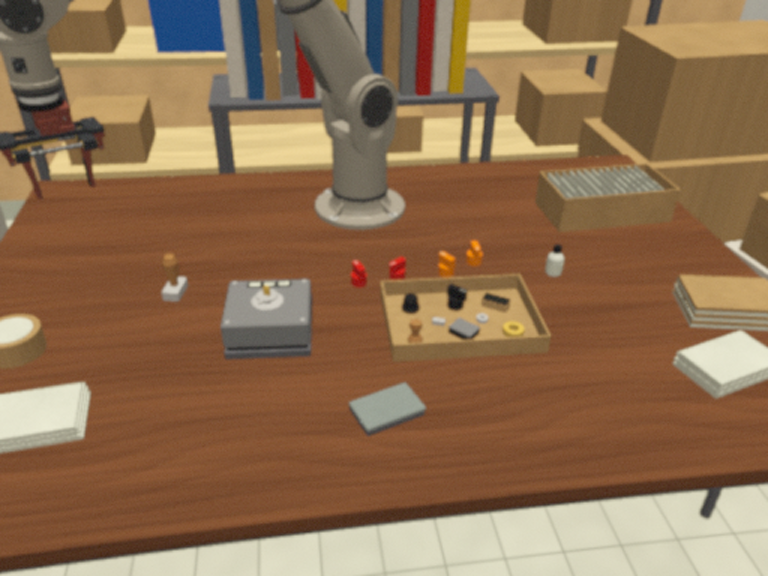

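The top view (1.5x) shows the tray at about (311,287). Black candidates in it are the pointer knob with a grey/white streak at (310,313), the round knob at (360,314) and the ink box at (268,308). The orange and red look-alikes lie outside the tray at (268–412, 375–405), and the spindle is at (514,285). The part at (310,313) fits because it is black, with a nose. I'll confirm it in one enlarged crop.

Run:
```python
from h import *
b=snapshot("top");T=T_of(b)
c=b["color"][:,:,::-1]
k=cv2.resize(c[190:230,187:257],None,fx=8,fy=8,interpolation=cv2.INTER_CUBIC)
s=cv2.resize(c[172:208,320:366],None,fx=8,fy=8,interpolation=cv2.INTER_CUBIC)
w=max(k.shape[1],s.shape[1]);p=lambda i:cv2.copyMakeBorder(i,0,0,0,w-i.shape[1],cv2.BORDER_CONSTANT)
im=np.vstack([p(k),p(s)])[:600];cv2.imwrite("pics/crop1.png",im);print(im.shape)
print("knob",onz(b,(207,209.5),.04,T),"round",onz(b,(240,209.5),.03,T),"spindle",onz(b,(342.7,190),.098,T))
print("stamp",onz(b,(409,247),.0,T),onz(b,(416,248),.09,T),"bottle",onz(b,(119,249),.03,T))
print("tray",[onz(b,p,.04,T).round(3).tolist() for p in((156,154),(260,154),(260,228),(155,228))])
```

```text
(600, 560, 3)
knob [0.46876422 0.14372027 0.04      ] round [0.46649826 0.0500686  0.03      ] spindle [ 0.50808205 -0.23405873  0.098     ]
stamp [ 0.34428671 -0.43932824  0.        ] [ 0.34525085 -0.42624605  0.09      ] bottle [0.36470223 0.39583445 0.03      ]
tray [[0.633, 0.287, 0.04], [0.625, -0.012, 0.04], [0.412, -0.006, 0.04], [0.421, 0.292, 0.04]]
```

View pics/crop1.png

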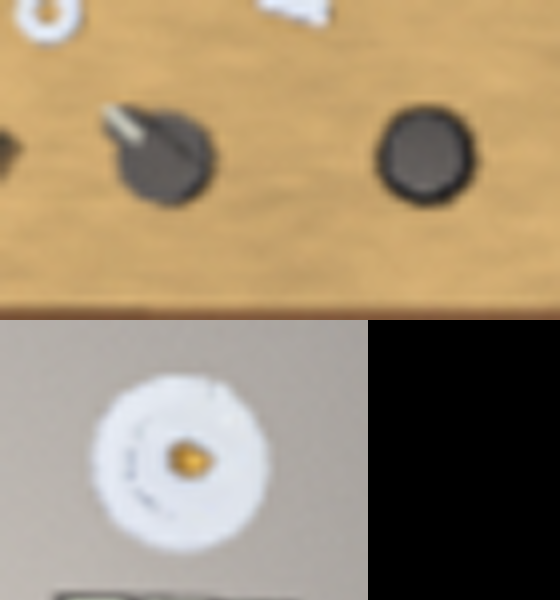

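The crop confirms it. The part at crop (167,158), which is (208,209) in the image, is black, with a bar grip and a white line running to a nose tip at about (103,103), up and to the left. The part at (427,157) is the plain round knob. The spindle's flange is at (182,462), and a tab seems to sit at its upper right. I'll fly over the stamper for a close look first.

```bash
cat >> h.py <<'E'
def plan(p,ydeg=None,o=None):
    "shift (cm) in tool axes and turn to put TCP at p with tool y at world angle ydeg (mod 180)"
    o=o or observe();M=R.from_rotvec(o["tcp_rot"]).as_matrix()
    cur=np.degrees(np.arctan2(M[1,1],M[0,1]))
    t=0 if ydeg is None else -((ydeg-cur+90)%180-90)
    print("t",round(o["time"],2),"tcp",o["ee_pos"].round(4),"tooly deg",cur.round(2),"tilt",M[:,2].round(4),"->",(M.T@(np.array(p)-o["ee_pos"])*100).round(2),"turn",round(np.radians(t),3))
E
python3 - <<'E'
from h import *
plan([0.508,-.234,.27],-41)
s=snapshot("wrist");print(s["fx"],s["cx"],s["cy"],s["k1"],np.array(s["T_tool_cam"]).round(4).tolist())
E
```

```text
t 0.15 tcp [ 0.2914 -0.6084  0.2389] tooly deg -64.4 tilt [-7.0e-04  1.2e-03 -1.0e+00] -> [ 35.71 -24.41  -3.08] turn -0.408
276.9754375973056 259.39129176537006 191.36655479141587 -0.048736283762901955 [[0.0002, -0.9588, -0.2842, 0.0772], [1.0, -0.0003, 0.0016, -0.0002], [-0.0016, -0.2842, 0.9587, -0.144], [0.0, 0.0, 0.0, 1.0]]
```

```bash
python3 -m pendant '[[4,12,-8,-1,-0.1],[4,24,-16,-1,-0.25],[4,35.7,-24.4,0,-0.408],[4,35.7,-24.4,2,-0.408],[4,35.7,-24.4,3.8,-0.408],[4,35.7,-24.4,3.8,-0.408],[4,35.7,-24.4,3.8,-0.408],[4,35.7,-24.4,3.8,-0.408],[4,35.7,-24.4,3.8,-0.408],[4,35.7,-24.4,3.8,-0.408]]'
python3 -m pendant '[[4,0,0,0,0],[4,0,0,0,0],[4,0,0,0,0]]'
python3 - <<'E'
from h import *
plan([0.508,-.234,.2],-41);o=observe();s=snapshot("wrist")
T=T_of(s,o);p=proj(s,[.508,-.234,.098],T);print(p,o["dq"].round(3))
u,v=p.astype(int);save(s,"w1",4,(max(u-90,0),max(v-65,0),u+90,v+65));np.save("w1.npy",s["color"])
import pickle;pickle.dump((o,s),open("w1.pkl","wb"))
E
```

```text
time: 1.2
ee_pos: [0.5107, -0.228, 0.201]
tcp_rot: [-2.85, -1.314, -0.002]
wrist_force: [-0.1, -0.3, 0.4]
grip_width: 0.453
grip_force: 0.0
time: 1.5
ee_pos: [0.5075, -0.2362, 0.2018]
tcp_rot: [2.86, 1.298, -0.001]
wrist_force: [0.1, -0.1, -0.6]
grip_width: 0.453
grip_force: 0.0
t 1.5 tcp [ 0.5075 -0.2362  0.2018] tooly deg -41.19 tilt [-1.e-04 -7.e-04 -1.e+00] -> [ 0.21 -0.11  0.18] turn -0.003
[258.33564979 193.0667245 ] [ 0.002 -0.    -0.004  0.001  0.     0.001 -0.002]
```

View pics/w1.png

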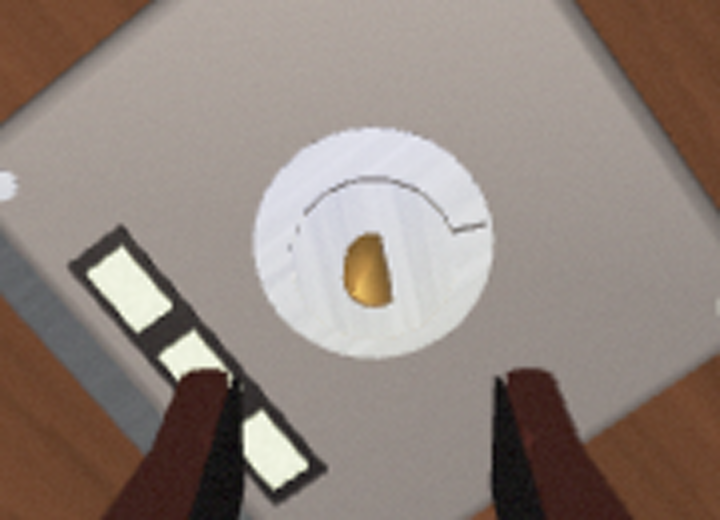

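In the wrist view the brass D-shaft is at crop (368,270), with its flat on the right-hand side. The flange rim is the arc (305,212)–(375,178)–(450,230), and the tab's edge runs (452,232)–(487,222) to the right. Next I'll fit the centre and direction.

```bash
cat > fit.py <<'E'
from h import *
import pickle
from scipy.optimize import least_squares
o,s=pickle.load(open("w1.pkl","rb"));T=T_of(s,o);c=s["color"].astype(int)
g=c.sum(2)/3
f=lambda x,y:((x+.5)/4-.5+168,(y+.5)/4-.5+128)
# flange rim dark pixels
def circ(P,r=None):
    P=np.array(P)
    fn=(lambda v:np.hypot(P[:,0]-v[0],P[:,1]-v[1])-(r or v[2]))
    return least_squares(fn,[*P.mean(0)[:2],.02]).x
hsv=cv2.cvtColor(s["color"],cv2.COLOR_RGB2HSV)
brass=((hsv[...,1]>100)&(hsv[...,2]>60)&(np.hypot(*(np.indices(g.shape)-np.array([195,260])[:,None,None]))<20)).astype(np.uint8)
white=((hsv[...,1]<28)&(g>175)).astype(np.uint8)
n,l,st,ce=cv2.connectedComponentsWithStats(white);i=l[185,278];print("disc",st[i])
d=cv2.findContours((l==i).astype(np.uint8),0,2)[0][0][:,0]
for z in(.08,.082,.09):print("disc circ z",z,circ([onz(s,p,z,T) for p in d]))
arc=[f(305,212),f(320,198),f(345,183),f(375,178),f(405,184),f(430,200),f(450,230)]
for z in(.094,.09):
    print("arc",z,circ([onz(s,p,z,T) for p in arc]),circ([onz(s,p,z,T) for p in arc],.02))
a=[onz(s,f(*p),.094,T)[:2] for p in((452,232),(487,222))];print("tab edge",a,np.degrees(np.arctan2(*(a[1]-a[0])[::-1])))
for z in(.113,.1):
  a=[onz(s,f(*p),z,T)[:2] for p in((382,235),(392,305))];print("flat",a,np.degrees(np.arctan2(*(a[0]-a[1])[::-1]))-90)
b=cv2.findContours(brass,0,2)[0];b=max(b,key=cv2.contourArea);print("brass px",b[:,0].min(0),b[:,0].max(0),brass.sum())
for P in([.508,-.234,.094],):print(proj(s,P,T))
m=np.array(np.nonzero(brass)).mean(1);print("brass mid",m[::-1],onz(s,m[::-1],.104,T))
E
python3 fit.py
```

```text
disc [ 231  160   61   58 2495]
disc circ z 0.08 [ 0.50901264 -0.23651204  0.0295804 ]
disc circ z 0.082 [ 0.50938213 -0.23606883  0.02935775]
disc circ z 0.09 [ 0.5108601  -0.23429601  0.02846716]
arc 0.094 [ 0.50960938 -0.23584163  0.01942221] [ 0.50909153 -0.23632929  0.02      ]
arc 0.09 [ 0.50883879 -0.23676669  0.01973085] [ 0.50859735 -0.23699426  0.02      ]
tab edge [array([ 0.52783534, -0.24324028]), array([ 0.53559973, -0.2467952 ])] -24.600647069012645
flat [array([ 0.51819702, -0.22875145]), array([ 0.50928796, -0.24240466])] -33.125458167053765
flat [array([ 0.51596782, -0.23160728]), array([ 0.50656108, -0.24602318])] -33.12545816705369
brass px [254 187] [265 204] 156
[258.3443362  191.83872645]
brass mid [259.19871795 195.65384615] [ 0.5081766  -0.23501492  0.104     ]
```

The centre is about (0.509, -0.236). The tab points to about -30° in world, from its edge offset (-29°) and the flat (-33°). Now to the knob.

Run:
```python
from h import *
plan([0.469,.144,.155],-41);print(observe()["q"].round(2))
```

```text
t 1.55 tcp [ 0.5075 -0.2361  0.2018] tooly deg -41.18 tilt [-0.e+00 -6.e-04 -1.e+00] -> [ 26.07 -27.93   4.66] turn -0.003
[ 0.51  0.34 -0.23  1.86  0.09  0.95 -0.48]
```

```bash
python3 -m pendant '[[4,3,-3.2,0,0],[4,6.5,-7,0,0],[4,10,-10.8,0,0],[4,13.5,-14.5,1,0],[4,17,-18.2,2,0],[4,20.5,-22,3,0],[4,24,-25.7,4,0],[4,26.1,-27.9,4.6,0],[4,26.1,-27.9,4.6,0],[4,26.1,-27.9,4.6,0]]'
python3 -m pendant '[[4,0,0,0,0],[4,0,0,0,0],[4,0,0,0,0]]'
python3 - <<'E'
from h import *
plan([0.469,.144,.155],-41);o=observe();s=snapshot("wrist")
T=T_of(s,o);p=proj(s,[.469,.144,.045],T);print(p,o["dq"].round(3),o["q"].round(2))
u,v=p.astype(int);print(u-90,v-65);save(s,"w2",4,(max(u-90,0),max(v-65,0),u+90,v+65))
import pickle;pickle.dump((o,s),open("w2.pkl","wb"))
E
```

```text
time: 2.55
ee_pos: [0.469, 0.1456, 0.1556]
tcp_rot: [2.858, 1.304, -0.001]
wrist_force: [0.7, -0.3, -0.1]
grip_width: 0.458
grip_force: 0.0
time: 2.85
ee_pos: [0.4695, 0.1441, 0.1559]
tcp_rot: [2.86, 1.298, 0.0]
wrist_force: [-0.0, 0.1, 0.2]
grip_width: 0.449
grip_force: 0.0
t 2.85 tcp [0.4695 0.1441 0.1559] tooly deg -41.17 tilt [ 5.e-04 -4.e-04 -1.e+00] -> [-0.04 -0.03  0.09] turn -0.003
[259.18444048 193.44773947] [-0.005  0.004 -0.006 -0.     0.    -0.    -0.001] [-0.07  0.31 -0.42  2.05  0.17  0.82 -1.31]
169 128
```

View pics/w2.png

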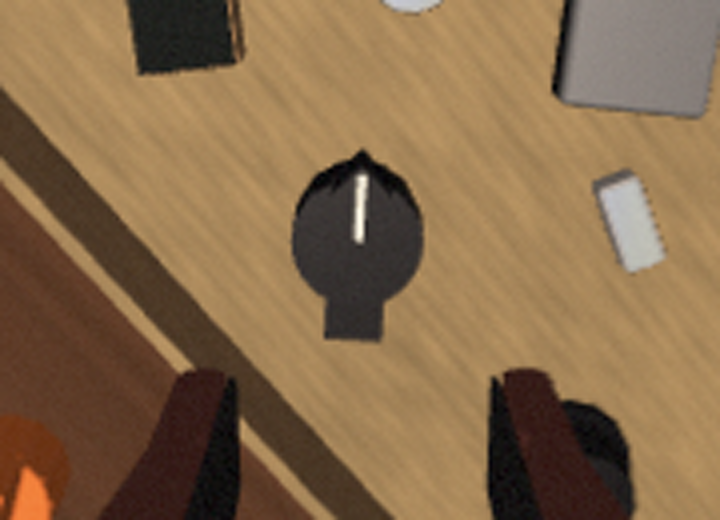

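The knob stands upright. Its white line runs from (363,175) to (359,240), the blunt end's edge is at (324..382, 340), and the nose tip is at about (363,152). The fingers are well clear of the wall.

Run:
```python
from h import *
import pickle
o,s=pickle.load(open("w2.pkl","rb"));T=T_of(s,o)
f=lambda x,y:((x+.5)/4-.5+169,(y+.5)/4-.5+128)
W=lambda x,y,z=.05:onz(s,f(x,y),z,T)[:2]
ang=lambda d:np.degrees(np.arctan2(d[1],d[0]))
tip,bl=W(363,152),W(353,340);l0,l1=W(363,175),W(359,240)
print("tip",tip,"blunt",bl,np.linalg.norm(tip-bl),"ang",ang(tip-bl),"line",ang(l0-l1),"edge",ang(W(382,340)-W(324,338))+90, np.linalg.norm(W(382,340)-W(324,338)))
u=(tip-bl)/np.linalg.norm(tip-bl)
print("origin from blunt",bl+.018*u,"from tip",tip-.025*u)
# barrel sides
b0,b1=W(292,235,.028),W(423,235,.028);print("barrel",np.linalg.norm(b1-b0),(b0+b1)/2)
yd=ang(l0-l1)+90
for z in(.09,.049):plan([*(bl+.018*u),z],ang(tip-bl)-90)
```

```text
tip [0.48767448 0.16509339] blunt [0.45561312 0.13208123] 0.04601883580779025 ang 45.83709042572634 line 45.389085387365455 edge 46.69418182672986 0.013970270386128854
origin from blunt [0.46815373 0.14499374] from tip [0.47025696 0.14715934]
barrel 0.03335553550442494 [0.46964778 0.14654438]
t 2.9 tcp [0.4694 0.1444 0.1558] tooly deg -41.15 tilt [ 4.e-04 -3.e-04 -1.e+00] -> [-0.04 -0.13  6.58] turn 0.053
t 2.9 tcp [0.4694 0.1444 0.1558] tooly deg -41.15 tilt [ 4.e-04 -3.e-04 -1.e+00] -> [-0.04 -0.14 10.68] turn 0.053
```

```bash
python3 -m pendant '[[4,0.1,-0.12,3,0.05],[4,0.1,-0.12,6,0.05],[4,0.1,-0.12,8,0.05],[4,0.1,-0.12,9.5,0.05],[4,0.1,-0.12,10.3,0.05],[4,0.1,-0.12,10.7,0.05],[4,0.1,-0.12,10.7,0.05]]'
python3 -m pendant '[[1,0,0,0,0],[1,0,0,0,0],[1,0,0,0,0],[1,0,0,0,0],[1,0,0,0,0]]'
python3 - <<'E'
from h import *
plan([.469,.1458,.2],-44)
E
```

```text
time: 3.6
ee_pos: [0.4689, 0.147, 0.0487]
tcp_rot: [2.891, 1.23, -0.0]
wrist_force: [-0.3, -1.4, 0.7]
grip_width: 0.458
grip_force: 0.0
time: 4.1
ee_pos: [0.4691, 0.1471, 0.0491]
tcp_rot: [2.891, 1.23, 0.001]
wrist_force: [-0.6, -1.1, 4.4]
grip_width: 0.155
grip_force: 30.0
t 4.1 tcp [0.4691 0.1471 0.0491] tooly deg -43.9 tilt [ 7.e-04  1.e-04 -1.e+00] -> [ -0.1    0.09 -15.09] turn 0.002
```

```bash
python3 -m pendant '[[1,0,0,-1,0],[1,0,0,-3,0],[1,0,0,-6,0],[1,0,0,-10,0],[1,0,0,-13,0],[1,0,0,-15,0],[1,0,0,-15,0],[1,0,0,-15,0]]'
python3 - <<'E'
from h import *
o=observe();s=snapshot("wrist");plan([.509,-.236,.2],-120,o);print(o["q"].round(2))
T=T_of(s,o);p=proj(s,o["ee_pos"],T);print(p)
u,v=p.astype(int);x0,y0=max(u-60,0),max(v-75,0);print(x0,y0);save(s,"w3",5,(x0,y0,u+60,min(v+40,384)))
import pickle;pickle.dump((o,s),open("w3.pkl","wb"))
E
```

```text
time: 4.9
ee_pos: [0.4686, 0.1469, 0.1987]
tcp_rot: [2.89, 1.23, 0.001]
wrist_force: [0.2, 0.8, -1.2]
grip_width: 0.16
grip_force: 30.0
t 4.9 tcp [0.4686 0.1469 0.1987] tooly deg -43.9 tilt [ 5.e-04 -1.e-04 -1.e+00] -> [-24.79  29.46  -0.13] turn 1.328
[-0.06  0.25 -0.43  2.01  0.13  0.91 -1.33]
[259.76399221 248.65983525]
199 173
```

View pics/w3.png

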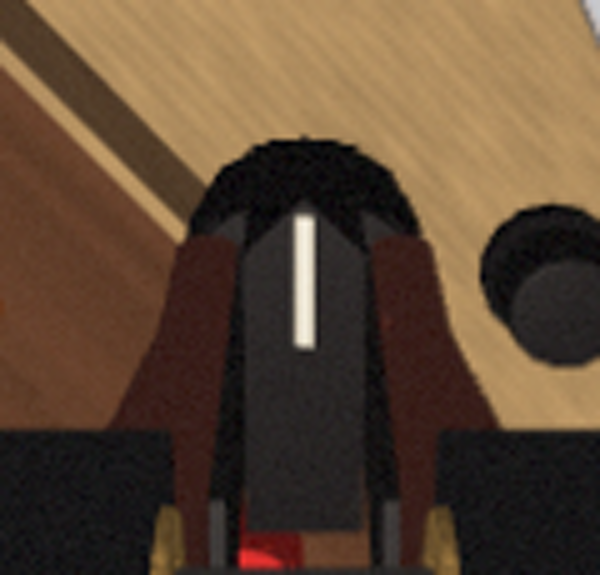

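The knob is firmly held and square between the fingers. The nose of its top is at (304,207), the blunt end at y≈530, and the line is vertical at x≈304. Next I'll compute its offset in the tool frame.

Run:
```python
from h import *
import pickle
o,s=pickle.load(open("w3.pkl","rb"));C=np.array(s["T_tool_cam"])
f=lambda x,y:((x+.5)/5-.5+199,(y+.5)/5-.5+173)
W=lambda x,y,z=-.001:onz(s,f(x,y),z,C)[:2]*1000
tip,bl=W(304,205),W(304,530);print("tip",tip,"blunt",bl,"line",W(304,215),W(305,348))
print("centre est",bl+[18,0],tip-[25,0],"sides",W(245,400),W(364,400))
```

```text
tip [22.10302002 -0.21663721] blunt [-19.44441202  -0.20788657] line [20.9203376 -0.2163885] [ 4.65002015 -0.09887688]
centre est [-1.44441202 -0.20788657] [-2.89697998 -0.21663721] sides [-2.00422703 -7.02893889] [-2.01091435  6.72220269]
```

```bash
python3 -m pendant '[[1,-2,2.4,0,0.13],[1,-5,6,0,0.27],[1,-8,9.6,0,0.41],[1,-11,13.2,0,0.55],[1,-14,16.8,0,0.69],[1,-17,20.4,0,0.83],[1,-20,24,0,0.97],[1,-22.5,27,0,1.11],[1,-24,28.8,0,1.23],[1,-24.7,29.6,0,1.328]]'
python3 -m pendant '[[1,0,0,0,0],[1,0,0,0,0],[1,0,0,0,0]]'
python3 - <<'E'
from h import *
o=observe();print(o["q"].round(2));plan([.5102,-.2366,.165],-120,o)
a=snapshot("scene");s=snapshot("wrist");b=snapshot("top")
u,v=proj(a,[.51,-.236,.13],T_of(a)).astype(int);print(u,v)
i1=cv2.resize(a["color"][v-40:v+35,u-50:u+50],None,fx=4,fy=4,interpolation=2)
u,v=proj(b,[.51,-.236,.1],T_of(b)).astype(int);w=s["color"]
i2=cv2.resize(w[84:384,:400],(400,300))
cv2.imwrite("pics/h1.png",np.hstack([i1,i2])[:,:,::-1])
E
```

```text
time: 5.95
ee_pos: [0.5095, -0.2391, 0.1967]
tcp_rot: [3.03, -0.825, -0.005]
wrist_force: [0.4, 0.2, -1.0]
grip_width: 0.16
grip_force: 30.0
time: 6.25
ee_pos: [0.5107, -0.2346, 0.1979]
tcp_rot: [-3.036, 0.807, 0.002]
wrist_force: [0.5, -1.4, -0.2]
grip_width: 0.159
grip_force: 30.0
[ 0.32  0.34  0.    1.87 -0.    0.93 -1.77]
t 6.25 tcp [ 0.5107 -0.2346  0.1979] tooly deg -119.76 tilt [-0.0013  0.001  -1.    ] -> [0.07 0.2  3.29] turn 0.004
175 185
```

View pics/h1.png

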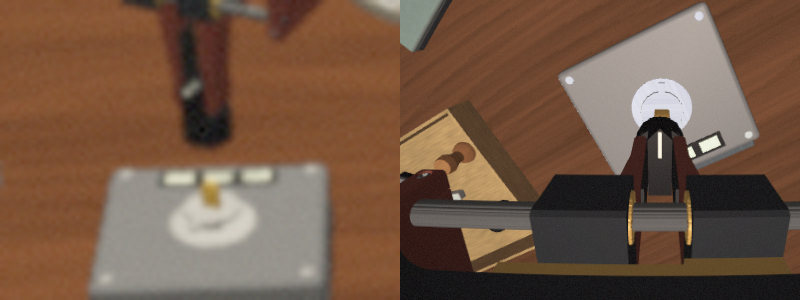

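The scene view shows the knob over the shaft. In the wrist view the flange at (662,108) and the brass flat (662,113) show just beyond the nose. One enlarged crop of that will check the lateral position and the angle.

```bash
python3 -m pendant '[[1,0.07,0.2,0,0],[1,0.07,0.2,0,0],[1,0.07,0.2,0,0]]'
python3 - <<'E'
from h import *
import pickle
o=observe();plan([.5102,-.2366,.165],-120,o);s=snapshot("wrist");T=T_of(s,o);save(s,"w4",7,(212,155,312,235));pickle.dump((o,s),open("w4.pkl","wb"))
c=proj(s,[.5087,-.2355,.094],T);i=proj(s,[.5087+.025*np.cos(np.radians(-30)),-.2355+.025*np.sin(np.radians(-30)),.094],T)
k=lambda p:((p-[212,155]+.5)*7-.5).round(0)
print("pred centre",k(c),"index",k(i))
E
```

```text
time: 6.7
ee_pos: [0.5104, -0.2382, 0.1987]
tcp_rot: [3.035, -0.813, 0.0]
wrist_force: [-0.7, 0.1, -0.5]
grip_width: 0.157
grip_force: 30.0
t 6.7 tcp [ 0.5104 -0.2382  0.1987] tooly deg -119.98 tilt [ 2.e-04 -1.e-04 -1.e+00] -> [-0.1  -0.13  3.37] turn 0.0
pred centre [318. 307.] index [317. 126.]
```

View pics/w4.png

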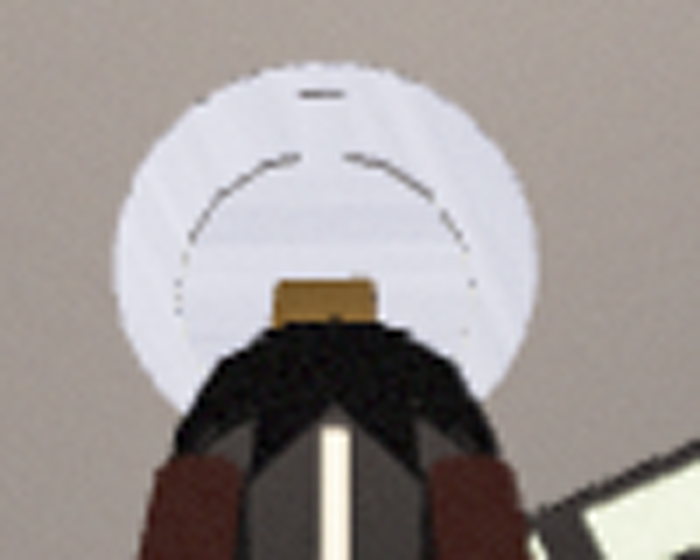

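Tab end edge is at (300..345, 94) and level. The flange spans 180..472 and the flat's base 275..377, so the shaft centre is at x≈326 and the angle is right within about 1°. I'll solve for the remaining offset in the tool frame.

Run:
```python
from h import *
import pickle
from scipy.optimize import least_squares
o,s=pickle.load(open("w4.pkl","rb"));T=T_of(s,o);C=np.array(s["T_tool_cam"])
f=lambda p:((p[0]+.5)/7-.5+212,(p[1]+.5)/7-.5+155)
M=R.from_rotvec(o["tcp_rot"]).as_matrix()
W=lambda p,z:(M.T@(onz(s,f(p),z,T)-o["ee_pos"]))[:2]*1000
A=[(300,157),(270,163),(220,195),(192,238),(180,285),(178,312),(345,157),(380,166),(430,194),(462,245),(473,285)]
P=np.array([W(p,.094) for p in A])
for r in(None,20):print("flange centre tool mm",least_squares(lambda v:np.hypot(P[:,0]-v[0],P[:,1]-v[1])-(r or v[2]),[0,0,20]).x)
print("tab end mid (28)",W((322,94),.094),"flat top (3-? ) ",W((326,281),.094),"flat edges",W((275,300),.1),W((377,300),.1))
K=lambda p:onz(s,f(p),-.001,C)[:2]*1000
print("knob nose top",K((336,412)),"line",K((337,540)))
```

```text
flange centre tool mm [-1.64114105 -0.47236509 19.82859353]
flange centre tool mm [-1.8507456  -0.44202831 20.        ]
tab end mid (28) [26.30749773 -0.89178378] flat top (3-? )  [ 0.77334967 -0.39671853] flat edges [ 0.0110342  -7.08015114] [0.00681292 6.31761079]
knob nose top [22.5293493   0.69757037] line [11.5336679   0.78225275]
```

Run:
```python
from h import *
import pickle
for n in("w3","w4"):
    o,s=pickle.load(open(n+".pkl","rb"));C=np.array(s["T_tool_cam"])
    print(n,s["cx"],s["cy"],s["fx"],C.round(4)[:3].tolist())
    g=s["color"].astype(int).min(2)
    for r in(220,228,236):
        w=np.clip(g[r,250:270]-110,0,None);u=(w*np.arange(250,270)).sum()/w.sum();print(r,u,onz(s,(u,r),-.001,C)[:2]*1000)
```

```text
w3 259.39129176537006 191.36655479141587 276.9754375973056 [[0.0002, -0.9586, -0.2847, 0.0774], [1.0, -0.0002, 0.0012, -0.0004], [-0.0012, -0.2847, 0.9586, -0.144]]
220 259.433234421365 [18.29918086 -0.19736697]
228 259.4583333333333 [13.46393612 -0.18209981]
236 259.4316109422492 [ 8.53579388 -0.19588393]
w4 259.39129176537006 191.36655479141587 276.9754375973056 [[0.0002, -0.9592, -0.2826, 0.0773], [1.0, -0.0003, 0.0016, 0.0004], [-0.0016, -0.2826, 0.9592, -0.144]]
220 259.4387990762125 [18.63138195  0.62544255]
228 259.4413145539906 [13.80541491  0.62805607]
236 259.45083932853714 [8.88746714 0.63468576]
```

The picture-to-picture calibration jitters by about 0.5 mm, so I rely on the single picture. The shaft lies 1.0 mm towards -y of the knob, and x agrees. I'll correct and descend to just inside the taper.

```bash
python3 -m pendant '[[1,0,-0.1,1,0],[1,0,-0.1,2.3,0],[1,0,-0.1,3.3,0],[1,0,-0.1,3.8,0],[1,0,-0.1,4.1,0],[1,0,-0.1,4.4,0],[1,0,-0.1,4.6,0],[1,0,-0.1,4.6,0]]'
python3 -c "
from h import *
plan([.5104,-.2382,.139],-120)"
```

```text
time: 7.55
ee_pos: [0.511, -0.2373, 0.1526]
tcp_rot: [3.035, -0.813, 0.0]
wrist_force: [0.2, 0.1, -0.7]
grip_width: 0.158
grip_force: 30.0
t 7.55 tcp [ 0.511  -0.2373  0.1526] tooly deg -119.98 tilt [ 1.e-04 -0.e+00 -1.e+00] -> [-0.01  0.11  1.36] turn 0.0
```

```bash
python3 -m pendant '[[1,0,0,0.2,0],[1,0,0,0.4,0],[1,0,0,0.6,0],[1,0,0,0.8,0],[1,0,0,0.8,0]]'
python3 -c "
from h import *
plan([.5104,-.2382,.139],-120)"
```

```text
time: 8.05
ee_pos: [0.5107, -0.2372, 0.1443]
tcp_rot: [-3.035, 0.813, 0.001]
wrist_force: [-0.2, -0.2, -0.7]
grip_width: 0.162
grip_force: 30.0
t 8.05 tcp [ 0.5107 -0.2372  0.1443] tooly deg -119.98 tilt [-5.e-04  2.e-04 -1.e+00] -> [0.02 0.1  0.53] turn 0.0
```

```bash
python3 -m pendant '[[1,0,0,0.2,0],[1,0,0,0.4,0],[1,0,0,0.55,0],[1,0,0,0.65,0],[1,0,0,0.75,0],[1,0,0,0.75,0],[1,0,0,0.75,0]]'
python3 -c "
from h import *
plan([.5104,-.2382,.131],-120)"
```

```text
time: 8.75
ee_pos: [0.5109, -0.2373, 0.1373]
tcp_rot: [3.035, -0.812, 0.0]
wrist_force: [-2.3, 0.8, 3.9]
grip_width: 0.161
grip_force: 30.0
t 8.75 tcp [ 0.5109 -0.2373  0.1373] tooly deg -119.98 tilt [ 0. -0. -1.] -> [-0.    0.11  0.63] turn 0.0
```

Contact with the flange is at 3.9 N. I'll press further.

```bash
python3 -m pendant '[[1,0,0,0.15,0],[1,0,0,0.3,0],[1,0,0,0.45,0],[1,0,0,0.55,0],[1,0,0,0.55,0],[1,0,0,0.55,0]]'
python3 -m pendant '[[1,0,0,0.1,0],[1,0,0,0.2,0],[1,0,0,0.2,0],[1,0,0,0.2,0]]'
python3 -c "
from h import *
plan([.5104,-.2382,.131],-120)"
```

```text
time: 9.35
ee_pos: [0.511, -0.2373, 0.1319]
tcp_rot: [-3.035, 0.813, -0.0]
wrist_force: [-2.1, 0.9, 6.8]
grip_width: 0.158
grip_force: 30.0
time: 9.75
ee_pos: [0.5111, -0.2374, 0.131]
tcp_rot: [-3.035, 0.813, -0.001]
wrist_force: [-5.5, 2.3, 16.5]
grip_width: 0.157
grip_force: 30.0
t 9.75 tcp [ 0.5111 -0.2374  0.131 ] tooly deg -119.99 tilt [ 6.e-04 -1.e-04 -1.e+00] -> [-0.03  0.11  0.  ] turn 0.0
```

The force rose from 6.8 N to 16.5 N as the motion stopped at the predicted height, so the spindle is on its hard stop. I'll take one look before handing in.

Run:
```python
from h import *
a=snapshot("scene");s=snapshot("wrist")
u,v=proj(a,[.51,-.236,.1],T_of(a)).astype(int)
i1=cv2.resize(a["color"][v-40:v+35,u-50:u+50],None,fx=4,fy=4,interpolation=2)
i2=cv2.resize(s["color"][155:255,192:325],(400,300),interpolation=2)
cv2.imwrite("pics/h2.png",np.hstack([i1,i2])[:,:,::-1]);print(observe()["wrist_force"])
```

```text
[-6.57197727  2.38145317 15.66020537]
```

View pics/h2.png

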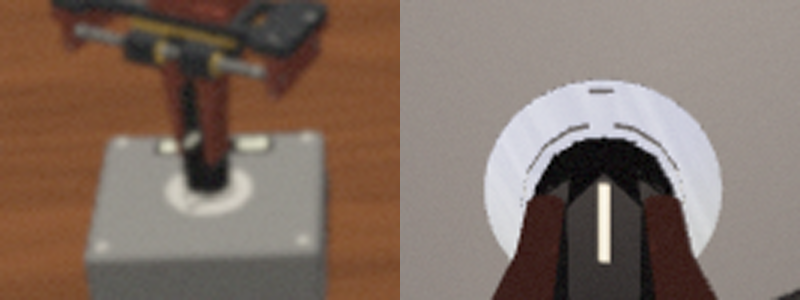

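The knob sits on the flange, concentric with it. The nose at (604,180) points at the tab at (601,90), and the spindle is held down at about 16 N.

```bash
python3 -c "
from rig import *
print(sign_off())"
```

```text
the job is handed in; nothing more can be done
None
```

The pointer knob is on the D-shaft with its nose over the flat, and the arm is still holding it pressed with the spindle on its hard stop (about 16 N); the job is handed in at about 10 s, and no verdict was returned.

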